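# Feel along the curved plaster former

### The job

Check the curved plaster rib of the cushioned former for chips by feel: rest the fingertips lightly on its round end, run them along the top of the curve over its three low beads one after another, touching the rib between the beads as well, and stop on its square end. Press only enough that the sprung bed gives a little, never down to its stops; leave the straight rib beside it untouched, and do not pick up or shift anything else on the bench. Finish while still holding the fingertips lightly pressed on the square end.

Things in the scene. Friction and masses are not known exactly. Their poses are not given: they have to be found in the camera images.
- tray: Wooden tray of the former, fixed to the bench, 204 x 134 x 14 mm, origin at the centre of its underside. Its x runs lengthwise from the round ends of the ribs towards the square ends; both ribs lie lengthwise, the curved one on the +y half (bulging to +y), the straight one along y = -47 mm. It may stand at any yaw.
- bed (a joint): How far the sprung plywood bed (196 x 126 x 10 mm, on four rubber springs over the tray, carrying both ribs) is pushed down, m: 0 at rest, stop at 0.013. It moves straight down only; it starts to give at about 0.8 N and takes about 0.45 N more per mm (about 5.5 N at 10.5 mm, where it counts as pushed too hard). It comes back up when released. At rest the bed's top is 40 mm above the bench.
- round_pad: Round end of the curved plaster rib: upright disc 26 mm across and 18 mm high, origin at the centre of its underside (on the same axis as round_pad_top).
- round_pad_top (a point): Centre of the flat top of the round end; 56 mm above the bench at rest, level with the rib's top. The curved rib is 12 mm wide, its top 16 mm above the bed; its centre line is a circular arc of radius 121 mm, chord 170 mm, rise 35 mm, from here through the three beads to the square end; pads and beads lie 47 mm apart along it.
- square_pad: Square end of the curved rib: block 24 x 24 x 18 mm, origin at the centre of its underside.
- square_pad_top (a point): Centre of the flat top of the square end; 56 mm above the bench at rest, level with the rib's top.
- straight_rib: The straight plaster rib (170 mm long, same width and height, with a round and a square end and three beads of its own) on the same bed; must not be touched. Origin at the middle of its underside, x along it. At the ends of the curved rib the two centre lines are 42 mm apart, at the middle 77 mm.
- bead1: The first bead, counted from the round end: a low rounded crosswise rod in the top of the curved rib, 17 mm across the rib and 8 mm along it, 2 mm higher than the rib's top. Origin 2 mm below the rib's top.
- bead1_top (a point): Top of the first bead, 58 mm above the bench at rest; highest point of it, on its middle.
- bead2: The second (middle) bead, counted from the round end: a low rounded crosswise rod in the top of the curved rib, 17 mm across the rib and 8 mm along it, 2 mm higher than the rib's top. Origin 2 mm below the rib's top.
- bead2_top (a point): Top of the second (middle) bead, 58 mm above the bench at rest; highest point of it, on its middle.
- bead3: The third bead, counted from the round end: a low rounded crosswise rod in the top of the curved rib, 17 mm across the rib and 8 mm along it, 2 mm higher than the rib's top. Origin 2 mm below the rib's top.
- bead3_top (a point): Top of the third bead, 58 mm above the bench at rest; highest point of it, on its middle.
- span12: The stretch of the curved rib midway between the first and second bead, 9 mm long and 12 wide, part of the rib and level with its top; origin on its middle, 18 mm below the top.
- span23: The stretch of the curved rib midway between the second and third bead, 9 mm long and 12 wide, part of the rib and level with its top; origin on its middle, 18 mm below the top.
- egg_cup: Bystander, loose: small white porcelain cup, 48 mm wide, 42 high; origin on its underside, about the middle. Leave alone.
- wood_rib: Bystander, loose: kidney-shaped flat wooden rib, 94 mm long, 6 high; origin on its underside, about the middle. Leave alone.
- loop_tool: Bystander, loose: trimming tool with wooden handle, 150 mm long, 14 high; origin on its underside, about the middle. Leave alone.
- grey_cup: Bystander, loose: blue-grey cup, 83 mm wide, 65 high; origin on its underside, about the middle. Leave alone.
- lid_yellow: Bystander, loose: round lid with dried glaze, 66 mm wide, 13 high; origin on its underside, about the middle. Leave alone.
- slip_tub: Bystander, loose: grey tub with a red lid, 100 mm wide, 116 high; origin on its underside, about the middle. Leave alone.
- striped_vase: Bystander, loose: striped round vase, 116 mm wide, 113 high; origin on its underside, about the middle. Leave alone.
- dark_bowl: Bystander, loose: bowl, black outside and white inside, 125 mm wide, 59 high; origin on its underside, about the middle. Leave alone.

How it is judged (in metres and radians):
On the way, in this order (a step that is already met when the one before it is completed fails the run):
1. fingertips rest on the round end of the curved rib with the bed pushed down a little (contact force between the fingers and round_pad above 0.3 N and value of joint bed above 0.001 m), for 0.1 s.
2. fingertips rest on the first bead with the bed pushed down a little (contact force between the fingers and bead1 above 0.3 N and value of joint bed above 0.001 m), for 0.1 s.
3. fingertips rest on the rib between the first and second bead with the bed pushed down a little (contact force between the fingers and span12 above 0.3 N and value of joint bed above 0.001 m), for 0.1 s.
4. fingertips rest on the second (middle) bead with the bed pushed down a little (contact force between the fingers and bead2 above 0.3 N and value of joint bed above 0.001 m), for 0.1 s.
5. fingertips rest on the rib between the second and third bead with the bed pushed down a little (contact force between the fingers and span23 above 0.3 N and value of joint bed above 0.001 m), for 0.1 s.
6. fingertips rest on the third bead with the bed pushed down a little (contact force between the fingers and bead3 above 0.3 N and value of joint bed above 0.001 m), for 0.1 s.
At the end, for the whole second after the job is handed in: The fingers still press on the square end of the curved rib with more than 0.3 N, the bed pushed down between 1 and 10.5 mm; every loose thing is within 20 mm of where it stood (contact force between the fingers and square_pad above 0.3 N and value of joint bed between 0.001 and 0.0105 m and distance of each of egg_cup, wood_rib, loop_tool, grey_cup, lid_yellow, slip_tub, striped_vase, dark_bowl from where it was at the start of the episode below 0.02 m); the arm keeps its last pose, push and grip.
It fails at once if the bed is pushed down nearly to its stops (10.5 mm) (value of joint bed above 0.0105 m).
It fails at once if the robot touches the straight rib (contact force between any of the fingers, the arm and straight_rib above 0.3 N).
It fails at once if a loose thing is lifted, carried or shifted by more than 20 mm (distance of any of egg_cup, wood_rib, loop_tool, grey_cup, lid_yellow, slip_tub, striped_vase, dark_bowl from where it was at the start of the episode above 0.02 m).
It also fails if it takes over 48 s, if anything falls off the work surface, if the arm or the gripper's body presses on something with over 40 N, if the wrist force passes 120 N, or if a joint passes its speed limit or range.

### The arm

A 7-joint arm with a two-finger parallel gripper is mounted at the origin on the work surface; the furniture and walls round the work are solid. World frame = base frame: x ahead of the robot, y to its left, z up, the work surface at z = 0. Lengths are in mm, angles in rad, forces in N, time in s.
With the tool pointing down it reaches from about 350 to 900 mm from the base axis. Payload 19.9 kg.
Tool frame: the origin (TCP) lies at the very end of the fingers, on their centre line; the grasp point (between the pads) lies 19 mm behind it (grip_point_offset is the distance from the TCP to the grasp point, in mm); y points along the fingers, z is the direction in which the jaws open and shut, and the axes are right-handed (so a half turn about y gives the same grasp; the last joint's range is limited). The gripper opens to 85 mm and grips with 20 to 120 N. Pads are 22 mm wide; open, the fingers measure 114 mm over their backs; the gripper's body (76 mm by 85 mm) begins 54 mm behind the grasp point. The pads swing forward as they close: fully open they stand 13 mm farther back than shut.
Start: joints at [-1.337, 0.417, -0.01, 1.614, 0.005, 1.111, -0.053], TCP at [169.586, 601.533, 231.26] pointing down, gripper open.
Joint ranges: [-2.81, 2.81], [-0.39, 2.02], [-1.27, 1.25], [0.06, 2.57], [-1.19, 4.33], [0.19, 2], [-2.82, 2.82]. Speed limits (rad/s): [1.89, 1.89, 2.39, 2.39, 3.01, 3.01, 3.01].

### API

Orientations are given as [roll, pitch, yaw] about the fixed x, y, z axes, in that order (R = Rz(yaw) Ry(pitch) Rx(roll)).
In Python, from rig import observe, get_image, hand_in, cut_out, place_of, grip_point_offset gives the robot as it stands.
- The arm moves only by the shell command python3 -m crank 'ROWS' [OPENING]. ROWS is text: rows parted by semicolons, each of 4 numbers parted by spaces: the shift along the tool's x, y, z in mm, then the turn about the tool's y in rad. A call has 1 to 12 rows; each row is the pose to reach, as a shift and turn from the pose commanded when the call began, along the tool's axes at that moment; what a row does not reach only later rows make up. A row lasts 1/8 s, in which the tool goes at most 62.5 mm and 10.7 degrees, less where a joint would pass 70% of its speed; a pose out of reach is approached as far as the arm can. A call with a gripper value outside its range is refused whole. OPENING is the finger opening in mm, from 0 to 85.4, set as the call begins (- or left out, the last holds). The fingers move at their own pace and stop on an object; the grip force is fixed at half the most. Time passes only in rows, so rows that repeat a pose let the fingers close. It gives the time, the measured TCP pose, the force and the opening at its end, in the units of the state.
- observe(): the state, without advancing time (a new reading comes with each control period).
- get_image(name): name is "scene" or "top" or "wrist"; returns a dict with "color" (384x512x3 uint8, blue, green, red), "intrinsics" (3x3 intrinsics, pixels), "xyz" and "rotation" of the camera in the world. Camera axes: x right, y down, z forward; pixel columns grow to the right and rows downward; lengths in mm; the calibration is good to about 2 mm. A picture is of the moment at which its call begins. There is no depth.
- hand_in(): hands the job in, once; it reports no verdict.
Trained networks look in the newest picture that a camera, given by its name, has taken for a name from the list of things; names that differ only in an ending like _2 or _b are one class to them, and where a whole thing is asked for, a point or a joint stands for the part that bears it (a point fixed in the world has none). Each returns a list of dicts, best first, with "score" (0 to 1); they miss things now and then, are a little off and sometimes report something else, mostly with a low value. They report only what shows in the picture. A call takes as long as a camera call.
- cut_out(camera, thing): "mask" (384x512 bool, what is visible of it).
- place_of(camera, thing): "xyz" ([x, y, z] in mm, in world coordinates, good to about 4 mm: a listed point, or the origin of a listed thing).
The state is a dict: "t": time; "joint_positions": joint angles; "joint_vel": joint speeds; "joint_efforts": joint torques, N m; "position": TCP position; "orientation": TCP orientation; "wrist_force": force on the tool from outside, world axes, zero at the start; "moment": the same for the moment, N m; "width": finger opening in mm.
Only numpy, scipy, OpenCV 4.12 (cv2) and the standard library are available. Lean on these libraries where they do the work, as an engineer would, in place of code of your own. Each camera call takes 0.05 s, during which the arm holds its last target.

## Working session

There is one attempt and no reset: what is moved stays moved. The work goes in short steps, Python scripts to look and compute and a shell command to move; the robot and the scene stay as the last step left them, time stands still between calls to the robot, and variables do not carry over. Pictures are saved under pics/ and viewed, and the job is handed in when it is done.

```bash
mkdir -p pics; ls
python3 - <<'E'
from rig import *
import cv2
s=observe()
for k,v in s.items(): print(k,v)
print(grip_point_offset if not callable(grip_point_offset) else grip_point_offset())
for n in ["scene","top","wrist"]:
    im=get_image(n); cv2.imwrite(f"pics/{n}0.png",im["color"]); print(n,im["xyz"])
    for th in ["round_pad_top","bead1_top","bead2_top","bead3_top","square_pad_top","tray","straight_rib"]:
        print(n,th,[(round(d["score"],2),[round(float(x)) for x in d["xyz"]]) for d in place_of(n,th)[:3]])
print(observe()["t"])
E
```

```text
pics
t 0.0
joint_positions [-1.33751704  0.41797855 -0.01028287  1.61419102  0.00465864  1.11071778
 -0.05300343]
joint_vel [-0.00169809 -0.00208223 -0.00195245  0.00060051  0.00069535 -0.00073758
 -0.00012776]
joint_efforts [-5.78291292e-05 -8.64430761e+01  6.78682253e-01 -4.34895837e+01
  1.91168248e-02  7.36375951e-03  2.77581478e-05]
position [169.49703064 601.20010387 230.65042514]
orientation [-1.57206541e+00 -6.50195921e-05 -2.74811148e-01]
wrist_force [ 0.32237436  0.62477446 -0.19656171]
moment [0.02846881 0.01128922 0.01120116]
width 85.4985989357745
18.700000000000003
scene [-112.50600645 -865.19276462  747.38829996]
scene round_pad_top [(0.51, [590, 39, 52])]
scene bead1_top []
scene bead2_top []
scene bead3_top []
scene square_pad_top []
scene tray [(0.84, [531, 105, 1]), (0.61, [572, 136, 39]), (0.26, [581, -48, 0])]
scene straight_rib [(0.74, [568, 134, 40])]
top [ 398.81157031    7.92071003 1307.77198809]
top round_pad_top [(0.59, [592, 32, 60])]
top bead1_top []
top bead2_top [(0.25, [483, 169, 36])]
top bead3_top [(0.72, [484, 168, 37])]
top square_pad_top [(0.56, [476, 171, 58])]
top tray [(0.69, [530, 105, 2])]
top straight_rib [(0.6, [569, 132, 39])]
wrist [ 90.9455192  624.23083945 374.61896206]
wrist round_pad_top []
wrist bead1_top []
wrist bead2_top []
wrist bead3_top []
wrist square_pad_top []
wrist tray []
wrist straight_rib []
1.2
```

View pics/scene0.png

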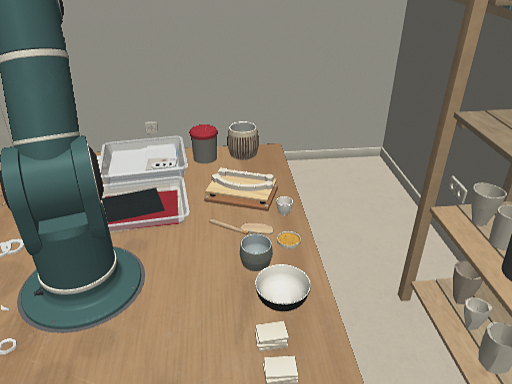

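View pics/top0.png

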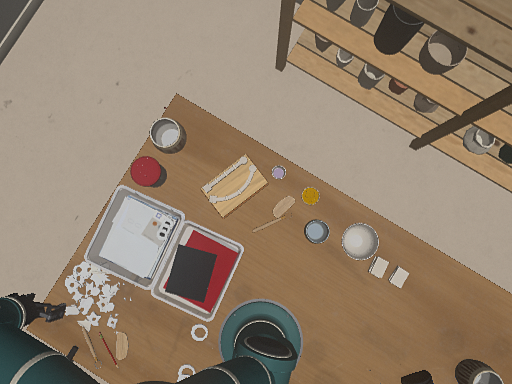

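Run:
```python
import cv2
im=cv2.imread("pics/top0.png")
print(im.shape)
c=im[140:300,200:380]
```

```text
(384, 512, 3)
```

```bash
cat > h.py <<'E'
import numpy as np, cv2
from rig import *
from scipy.spatial.transform import Rotation as Ro
def proj(im,P):
    P=np.atleast_2d(P).astype(float); c=(P-np.array(im["xyz"]))@np.array(im["rotation"]); u=c@np.array(im["intrinsics"]).T
    return u[:,:2]/u[:,2:]
def back(im,uv,z):
    d=np.array(im["rotation"])@np.linalg.inv(im["intrinsics"])@np.array([uv[0],uv[1],1.]); o=np.array(im["xyz"]); return o+d*(z-o[2])/d[2]
def model(p):  # x,y,yaw of tray -> dict world pts
    x,y,a=p; c,s=np.cos(a),np.sin(a); R=np.array([[c,-s],[s,c]])
    r=121; cy=-5+35-r   # arc centre local y
    th=[(2-i)*47/r for i in range(5)]
    names=["round_pad_top","bead1_top","bead2_top","bead3_top","square_pad_top"]
    out={}
    for n,t in zip(names,th):
        l=np.array([-r*np.sin(t),cy+r*np.cos(t)]); out[n]=np.append(R@l+[x,y],58 if 'bead' in n else 56)
    for i,t in enumerate(np.linspace(th[0],th[4],17)):
        l=np.array([-r*np.sin(t),cy+r*np.cos(t)]); out[f"arc{i}"]=np.append(R@l+[x,y],56)
    for n,l in dict(sr_round=(-85,-47),sr_sq=(85,-47)).items(): out[n]=np.append(R@np.array(l)+[x,y],56)
    for i,l in enumerate([(-98,-63),(98,-63),(98,63),(-98,63)]): out[f"bed{i}"]=np.append(R@np.array(l)+[x,y],40)
    for i,l in enumerate([(-102,-67),(102,-67),(102,67),(-102,67)]): out[f"tray{i}"]=np.append(R@np.array(l)+[x,y],14)
    return out
def draw(im,p,scale,x0,y0,x1,y1,fn):
    c=cv2.resize(im["color"][y0:y1,x0:x1],None,fx=scale,fy=scale,interpolation=cv2.INTER_CUBIC)
    m=model(p)
    for k,v in m.items():
        u=(proj(im,v)[0]+.5-[x0,y0])*scale; col=(0,0,255) if k.startswith('arc') else (0,255,0) if 'bed' in k else (255,0,0) if 'tray' in k else (255,0,255)
        cv2.circle(c,tuple(int(q) for q in u),2,col,-1)
    cv2.imwrite(fn,c)
E
python3 - <<'E'
from h import *
im=get_image("top")
p=(531,105,np.arctan2(.8,-.6))
for k,v in model(p).items():
    if 'arc' not in k: print(k,v.round())
c=im["color"][145:225,190:280]
cv2.imwrite("pics/top1raw.png",cv2.resize(c,None,fx=7,fy=7,interpolation=cv2.INTER_CUBIC))
draw(im,p,7,190,145,280,225,"pics/top1.png")
ts=cut_out("top","tray"); print([(t["score"],t["mask"].sum()) for t in ts])
q=ts[0]["mask"].astype(np.uint8); cnt=max(cv2.findContours(q,0,1)[0],key=len); r=cv2.minAreaRect(cnt); print(r)
print([back(im,b,14).round(1) for b in cv2.boxPoints(r)])
E
```

```text
round_pad_top [586.  40.  56.]
bead1_top [542.  56.  58.]
bead2_top [507.  87.  58.]
bead3_top [487. 129.  58.]
square_pad_top [484. 176.  56.]
sr_round [620.  65.  56.]
sr_sq [518. 201.  56.]
bed0 [640.  64.  40.]
bed1 [523. 221.  40.]
bed2 [422. 146.  40.]
bed3 [539. -11.  40.]
tray0 [646.  64.  14.]
tray1 [523. 227.  14.]
tray2 [416. 146.  14.]
tray3 [539. -17.  14.]Traceback (most recent call last):
  File "<stdin>", line 8, in <module>
  File "h.py", line 27, in draw
    u=(proj(im,v)[0]+.5-[x0,y0])*scale; col=(0,0,255) if k.startswith('arc') else (0,255,0) if 'bed' in k else (255,0,0) if 'tray' in k else (255,0,255)
       ~~~~^^^^^^
  File "h.py", line 5, in proj
    P=np.atleast_2d(P).astype(float); c=(P-np.array(im["xyz"]))@np.array(im["rotation"]); u=c@np.array(im["intrinsics"]).T
                                                                                            ~^~~~~~~~~~~~~~~~~~~~~~~~~~~~~
ValueError: matmul: Input operand 1 has a mismatch in its core dimension 0, with gufunc signature (n?,k),(k,m?)->(n?,m?) (size 3 is different from 1)
```

Run:
```python
from h import *
im=get_image("top")
print(np.array(im["intrinsics"]),np.array(im["rotation"]))
```

```text
[[371.45723001   0.         257.44288046]
 [  0.         371.45723001 197.31494699]
 [  0.           0.           1.        ]] [-3.06819969  0.00870836 -1.54621372]
```

```bash
sed -i 's/@np.array(im\["rotation"\])/@RM(im)/; s/np.array(im\["rotation"\])@/RM(im)@/' h.py
cat >> h.py <<'E'
def RM(im): return Ro.from_euler('xyz',im["rotation"]).as_matrix()
E
python3 - <<'E'
from h import *
im=get_image("top")
p=(531,105,np.arctan2(.8,-.6))
c=im["color"][145:225,190:280]
cv2.imwrite("pics/top1raw.png",cv2.resize(c,None,fx=7,fy=7,interpolation=cv2.INTER_CUBIC))
draw(im,p,7,190,145,280,225,"pics/top1.png")
ts=cut_out("top","tray"); print([(t["score"],t["mask"].sum()) for t in ts])
q=ts[0]["mask"].astype(np.uint8); cnt=max(cv2.findContours(q,0,1)[0],key=len); r=cv2.minAreaRect(cnt); print(r)
print([back(im,b,14).round(1) for b in cv2.boxPoints(r)])
for n in ["tray","straight_rib","round_pad_top","bead1_top","bead2_top","bead3_top","square_pad_top","span12","span23","bead1"]:
    for d in place_of("top",n)[:2]: print(n,round(d["score"],2),np.round(d["xyz"]))
print(observe()["t"])
E
```

```text
[(0.77, np.int64(2224))]
((234.40550231933594, 186.07240295410156), (39.07188415527344, 58.435882568359375), 52.52382278442383)
[array([520.3, 225.8,  14. ]), array([649.9,  66.7,  14. ]), array([542.1, -19.4,  14. ]), array([413.9, 139.1,  14. ])]
tray 0.98 [532. 103.   2.]
straight_rib 0.64 [566. 134.  38.]
straight_rib 0.32 [592.  36.  58.]
round_pad_top 0.46 [590.  36.  56.]
bead2_top 0.49 [478. 173.  56.]
1.9
```

View pics/top1.png

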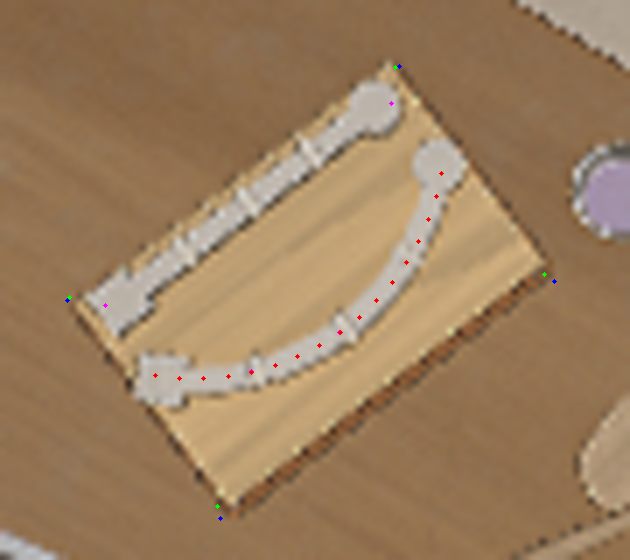

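View pics/top1raw.png

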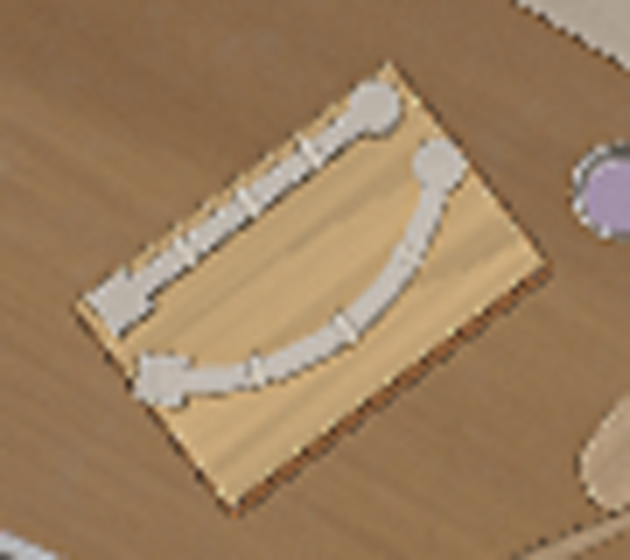

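```bash
cat >> h.py <<'E'
from scipy.optimize import least_squares
def fit(im,px,p0):
    f=lambda p:(np.array([proj(im,model(p)[k])[0]-v for k,v in px.items()])).ravel()
    r=least_squares(f,p0); return r.x,r.fun.reshape(-1,2)
def toolshift(P):  # world delta -> tool axes from current pose
    s=observe(); R=Ro.from_euler('xyz',s["orientation"]).as_matrix(); return R.T@(np.array(P)-s["position"]),R
E
python3 - <<'E'
from h import *
im=get_image("top")
raw=dict(round_pad_top=(439,163),bead1_top=(409,255),bead2_top=(346,327),bead3_top=(257,371),square_pad_top=(162,380),sr_round=(375,107),sr_sq=(121,301))
px={k:np.array(v)/7-.5+[190,145] for k,v in raw.items()}
p,r=fit(im,px,(531,105,2.2)); print(p,np.degrees(p[2])); print(r.round(2))
for k,v in model(p).items():
    if 'top' in k or 'sr' in k: print(k,v.round(1))
d,R=toolshift(np.append(p[:2]+[60,0],231)); print(d,R)
E
```

```text
[532.55580696 103.66590996   2.25766124] 129.3544608241304
[[ 0.07  0.22]
 [-0.09 -0.04]
 [-0.16  0.06]
 [ 0.19  0.  ]
 [ 0.06 -0.14]
 [ 1.63 -1.5 ]
 [-1.7   1.37]]
round_pad_top [590.   41.1  56. ]
bead1_top [545.4  54.9  58. ]
bead2_top [509.4  84.6  58. ]
bead3_top [487.3 125.8  58. ]
square_pad_top [482.4 172.2  56. ]
sr_round [622.8  67.7  56. ]
sr_sq [515.  199.2  56. ]
[ 5.42182255e+02  3.14605950e-01 -3.64411262e+02] [[ 9.62478990e-01  2.07593165e-05  2.71356210e-01]
 [-2.71356206e-01 -1.17665882e-04  9.62478985e-01]
 [ 5.19097736e-05 -9.99999993e-01 -1.07617770e-04]]
```

```bash
python3 -m crank '15 0 -11 0; 50 0 -38 0.06; 95 0 -73 0.12; 142 0 -108 0.2; 190 0 -145 0.28; 238 0 -182 0.36; 286 0 -218 0.44; 334 0 -255 0.5; 382 0 -292 0.55; 430 0 -328 0.58; 475 0 -363 0.61; 510 0 -389 0.61' 0; python3 -m crank '27 0 0 0; 45 10 0 0; 58 20 0 0;58 30 0 0'
python3 - <<'E'
from h import *
print(observe())
im=get_image("wrist"); cv2.imwrite("pics/w1.png",im["color"])
p=(532.556,103.666,2.25766)
draw(im,p,1.5,0,0,512,384,"pics/w1m.png")
for n in ["round_pad_top","bead1_top","bead2_top","bead3_top","square_pad_top"]:
    for d in place_of("wrist",n)[:2]: print(n,round(d["score"],2),np.round(d["xyz"]),model(p)[n].round(),proj(im,model(p)[n]))
print(toolshift([590,41.1,200])[0])
E
```

```text
t: 3.45
position: [555.7, 85.5, 231.5]
orientation: [-1.571, -0.0, -0.887]
wrist_force: [-0.1, 0.6, 0.2]
width: 0.0
t: 3.95
position: [591.5, 43.5, 200.2]
orientation: [-1.572, 0.0, -0.885]
wrist_force: [0.1, -0.7, -1.4]
width: -0.2
{'t': 3.95, 'joint_positions': array([-0.45368538,  0.41635872,  0.42471289,  1.73898385, -0.19543791,
        1.02880383,  0.72583133]), 'joint_vel': array([ 0.00376482,  0.07730558, -0.03770789,  0.08773287, -0.04493635,
       -0.15331484,  0.02261879]), 'joint_efforts': array([  1.57551035, -79.21200514,   9.9213168 , -42.08026528,
         0.14294936,   0.53316034,   0.32886766]), 'position': array([591.48930394,  43.49614351, 200.22884264]), 'orientation': array([-1.57151656e+00,  1.61291767e-04, -8.85337098e-01]), 'wrist_force': array([ 0.06917172, -0.69788279, -1.39424852]), 'moment': array([0.04127064, 0.00387972, 0.0381905 ]), 'width': -0.2197032048438719}
round_pad_top 0.6 [591.  40.  56.] [590.  41.  56.] [[255.80160399 180.30974661]]
bead1_top 0.45 [543.  52.  58.] [545.  55.  58.] [[231.36004486 145.40363572]]
bead2_top 0.67 [508.  82.  55.] [509.  85.  58.] [[220.91041729  99.66099363]]
bead2_top 0.22 [469. -68.   3.] [509.  85.  58.] [[220.91041729  99.66099363]]
bead3_top 0.62 [485. 124.  62.] [487. 126.  58.] [[228.24416532  48.72979449]]
bead3_top 0.27 [511.  84.  58.] [487. 126.  58.] [[228.24416532  48.72979449]]
square_pad_top 0.76 [484. 171.  56.] [482. 172.  56.] [[255.11980963   1.38011452]]
square_pad_top 0.74 [694. 333.  -2.] [482. 172.  56.] [[255.11980963   1.38011452]]
[ 1.6466257   1.70799892 -3.4279342 ]
```

```bash
sleep 1
```

```text
(no output)
```

View pics/w1m.png

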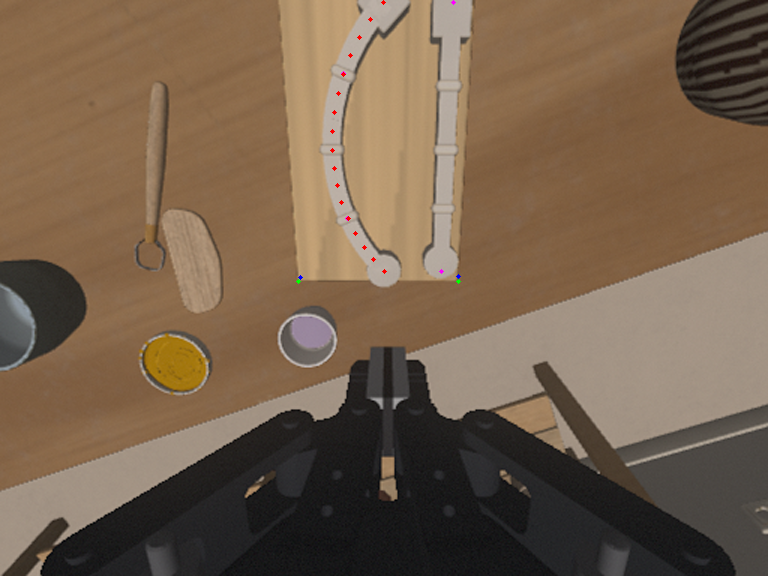

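```bash
python3 -m crank '0 15 0 0; 0 45 0 0; 0 80 0 0; 0 110 0 0; 0 125 0 0; 0 125 0 0; 0 125 0 0'
python3 - <<'E'
from h import *
im=get_image("wrist"); cv2.imwrite("pics/w2.png",im["color"])
p=(532.556,103.666,2.25766)
draw(im,p,1.5,0,0,512,384,"pics/w2m.png")
s=observe();print(s["t"],s["position"],s["orientation"],s["wrist_force"])
print(proj(im,model(p)["round_pad_top"]),proj(im,s["position"]))
for n in ["round_pad_top","bead1_top","bead2_top","bead3_top","square_pad_top"]:
    for d in place_of("wrist",n)[:1]: print(n,round(d["score"],2),np.round(d["xyz"]))
print(toolshift([590,41.1,60])[0])
E
```

```text
t: 5.12
position: [592.2, 43.8, 77.3]
orientation: [-1.57, -0.001, -0.885]
wrist_force: [0.6, -0.0, 0.0]
width: -0.3
5.175 [592.29936334  43.8954766   77.42112863] [-1.56935563e+00 -8.85931771e-04 -8.84816853e-01] [ 0.14691111 -0.12145316  0.69676439]
[[252.98666234 230.28923556]] [[258.34893042 245.38453079]]
round_pad_top 0.87 [588.  41.  59.]
bead1_top 0.82 [544.  51.  58.]
bead2_top 0.62 [509.  82.  54.]
bead3_top 0.82 [483. 120.  61.]
[ 1.01796524 16.77109017 -3.24265279]
```

View pics/w2m.png

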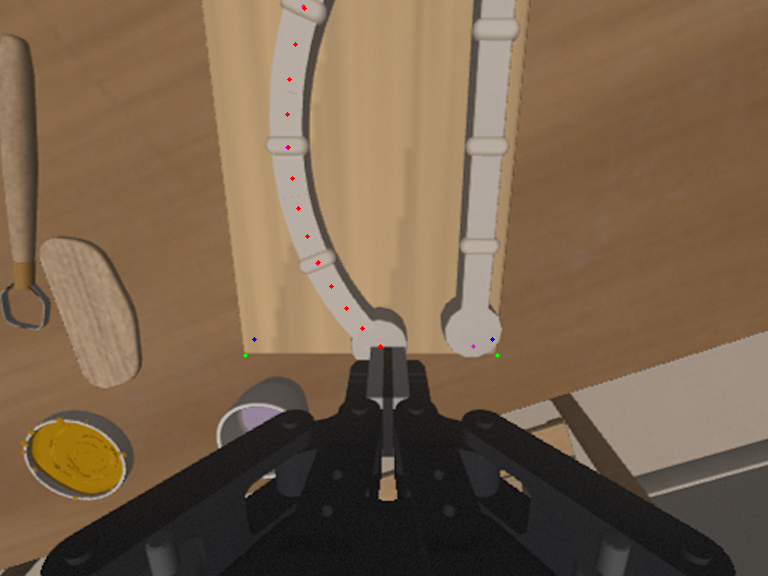

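```bash
python3 -m crank '0 6 -2 0; 1 12 -4 0; 1 17 -4 0; 1 18 -4 0; 1 18 -4 0'
python3 - <<'E'
from h import *
s=observe();print(s["t"],s["position"],s["orientation"],s["wrist_force"]);print(toolshift([590,41.1,60])[0])
E
python3 -m crank '0 2 0 0; 0 4 0 0; 0 4 0 0'
python3 -m crank '0 2 0 0; 0 3 0 0; 0 3 0 0'
python3 - <<'E'
from h import *
s=observe();print(s["t"],s["position"],s["orientation"],s["wrist_force"])
E
```

```text
t: 6.05
position: [589.2, 40.6, 58.3]
orientation: [-1.571, -0.0, -0.885]
wrist_force: [0.6, 0.0, 0.1]
width: 0.2
6.05 [589.20337748  40.57134053  58.25185016] [-1.57090503e+00 -5.42456703e-06 -8.84771825e-01] [0.55743966 0.02238895 0.07849014]
[ 0.09558174 -1.74825272  0.95110078]
t: 6.42
position: [589.3, 40.6, 54.3]
orientation: [-1.571, -0.0, -0.885]
wrist_force: [-0.1, -0.1, 1.7]
width: -0.0
t: 6.8
position: [589.3, 40.6, 51.3]
orientation: [-1.571, -0.0, -0.885]
wrist_force: [0.9, 0.0, 2.7]
width: 0.2
6.8 [589.29728591  40.57520469  51.32690348] [-1.57064516e+00 -1.85253250e-04 -8.84800531e-01] [0.88436568 0.04898311 2.71898492]
```

Run:
```python
from h import *
p=(531.9,102.7,2.25766)
x,y,a=p;c,s_=np.cos(a),np.sin(a);r=121
for s,z in [(0,51.3),(10,54),(20,57),(30,57.3),(38,57),(44,55),(47,53),(50,54),(56,57),(63,57),(67,55),(70.5,52),(75,54),(80,57),(85,57),(91,55),(94,53),(97,54),(103,57),(110,57),(114,55),(117.5,52),(122,54),(127,57),(132,57),(138,55),(141,53),(144,54),(150,57),(158,57),(168,56),(178,54),(188,51)]:
    t=(94-s)/r; l=np.array([-r*np.sin(t),30-r+r*np.cos(t)]); P=np.append(np.array([[c,-s_],[s_,c]])@l+[x,y],z)
    print(s,P.round(1),toolshift(P)[0].round(1))
```

```text
0 [589.3  40.1  51.3] [ 0.4  0.  -0.3]
10 [579.4  41.6  54. ] [-7.  -2.7 -7. ]
20 [569.7  43.9  57. ] [-14.9  -5.7 -13.1]
30 [560.2  46.9  57.3] [-23.4  -6.  -18.5]
38 [552.8  50.   57. ] [-30.4  -5.7 -22.3]
44 [547.4  52.6  55. ] [-35.8  -3.7 -24.8]
47 [544.7  54.   53. ] [-38.6  -1.7 -26. ]
50 [542.1  55.4  54. ] [-41.4  -2.7 -27.1]
56 [537.   58.5  57. ] [-47.   -5.7 -29.1]
63 [531.2  62.5  57. ] [-53.7  -5.7 -31.1]
67 [528.   64.9  55. ] [-57.6  -3.7 -32. ]
70.5 [525.3  67.1  52. ] [-61.1  -0.7 -32.8]
75 [521.9  70.   54. ] [-65.5  -2.7 -33.6]
80 [518.2  73.4  57. ] [-70.4  -5.7 -34.2]
85 [514.7  76.9  57. ] [-75.4  -5.7 -34.7]
91 [510.6  81.4  55. ] [-81.4  -3.7 -35. ]
94 [508.7  83.7  53. ] [-84.4  -1.7 -35.1]
97 [506.8  86.   54. ] [-87.4  -2.7 -35. ]
103 [503.3  90.8  57. ] [-93.4  -5.7 -34.7]
110 [499.4  96.7  57. ] [-100.4   -5.7  -34. ]
114 [497.4 100.1  55. ] [-104.3   -3.7  -33.4]
117.5 [495.7 103.2  52. ] [-107.8   -0.7  -32.8]
122 [493.6 107.2  54. ] [-112.2   -2.7  -31.9]
127 [491.5 111.7  57. ] [-117.    -5.7  -30.6]
132 [489.6 116.3  57. ] [-121.8   -5.7  -29.2]
138 [487.5 122.   55. ] [-127.4   -3.7  -27.2]
141 [486.6 124.8  53. ] [-130.2   -1.7  -26.1]
144 [485.8 127.7  54. ] [-133.    -2.7  -24.9]
150 [484.3 133.5  57. ] [-138.4   -5.7  -22.4]
158 [482.8 141.4  57. ] [-145.5   -5.7  -18.6]
168 [481.6 151.3  56. ] [-153.9   -4.7  -13.2]
178 [481.3 161.3  54. ] [-161.8   -2.7   -7.1]
188 [481.8 171.3  51. ] [-169.3    0.3   -0.4]
```

```bash
python3 -m crank '0 0 0 0; -3 -1 -3 0; -8 -3 -8 0; -15 -5.5 -13 0; -22 -6 -18 0; -30 -6 -22 0; -35 -5.5 -24.5 0; -38.5 -4 -26 0; -38.5 -2 -26 0; -38.5 -1.5 -26 0; -38.5 -1.5 -26 0; -38.5 -1.5 -26 0'
python3 - <<'E'
from h import *
im=get_image("wrist"); cv2.imwrite("pics/w3.png",im["color"])
s=observe();print(s["t"],s["position"],s["orientation"],s["wrist_force"])
print(toolshift([525.3,67.1,52])[0],toolshift([544.7,54,53])[0])
E
```

```text
t: 8.3
position: [544.6, 53.9, 52.8]
orientation: [-1.571, 0.0, -0.885]
wrist_force: [-1.3, 1.8, 3.0]
width: -0.5
8.35 [544.67459146  53.89230666  52.82576959] [-1.57088696e+00  4.60802851e-05 -8.84780295e-01] [-0.47221212  2.25437443  3.90028544]
[-22.49277521   0.8274065   -6.62497659] [-0.06724325 -0.17423527  0.08786409]
```

View pics/w3.png

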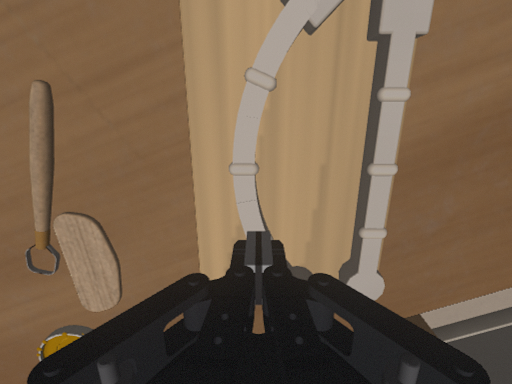

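```bash
python3 - <<'E'
from h import *
f=[]
for i in range(6): get_image("wrist"); f.append(observe()["wrist_force"])
print(np.mean(f,0),np.std(f,0))
E
python3 -m crank '-2 -2 -0.8 0; -6 -4 -2.3 0; -11 -4.3 -4 0; -16 -4 -5.3 0; -20 -2 -6.2 0; -22.5 0 -6.7 0; -22.5 0.5 -6.7 0; -22.5 0.5 -6.7 0; -22.5 0.5 -6.7 0'
python3 - <<'E'
from h import *
f=[]
for i in range(6): im=get_image("wrist"); f.append(observe()["wrist_force"])
cv2.imwrite("pics/w4.png",im["color"])
print(np.mean(f,0),np.std(f,0))
s=observe();print(s["t"],s["position"])
print(toolshift([525.3,67.1,52])[0],toolshift([508.7,83.7,53])[0])
draw(im,(531.9,102.7,2.25766),1.5,0,0,512,384,"pics/w4m.png")
E
```

```text
[-1.69662166  1.66153276  3.09290091] [0.50143686 0.34576049 0.44720089]
t: 9.78
position: [525.1, 67.2, 52.3]
orientation: [-1.571, 0.0, -0.885]
wrist_force: [-1.0, 2.3, 2.5]
width: -0.6
[-1.06641238  2.2072776   2.21113449] [0.39976104 0.18441992 0.63611364]
10.075 [525.22703752  67.02969852  52.32802117]
[-0.00819108  0.32801627  0.10100469] [-23.36808435  -0.67212031  -2.23032833]
```

View pics/w4m.png

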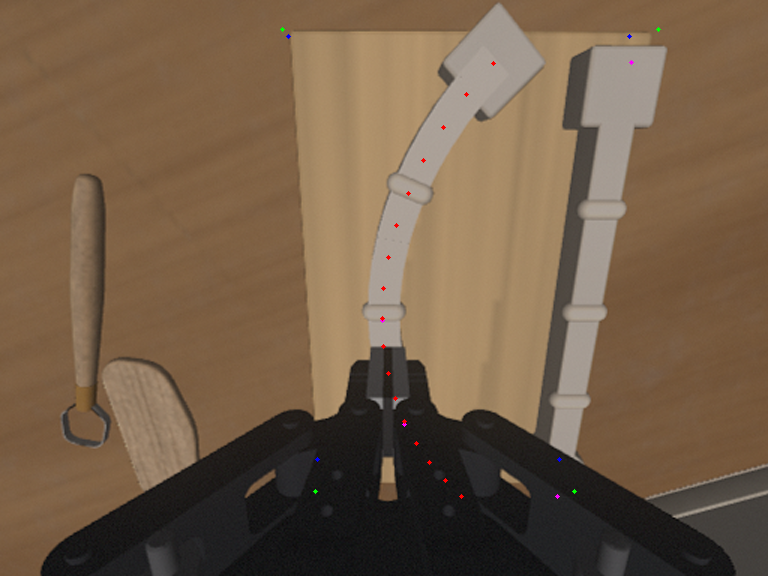

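```bash
python3 -m crank '3.5 0 0.9 0; 7 0 1.9 0; 7 0 1.9 0; 2 0 0.5 0; -3 0 -0.6 0; -7 0 -1.3 0; -7 0 -1.3 0; -9 -4 -1.6 0; -14 -5 -2 0; -21 -5 -2.3 0; -24.5 -4 -2.4 0; -24.5 -1 -2.4 0'
python3 -m crank '0 0.5 0 0; 0 0.5 0 0;0 0.5 0 0'
python3 - <<'E'
from h import *
f=[]
for i in range(6): im=get_image("wrist"); f.append(observe()["wrist_force"])
cv2.imwrite("pics/w5.png",im["color"])
print(np.mean(f,0),np.std(f,0))
s=observe();print(s["t"],s["position"])
print(toolshift([508.7,83.7,53])[0],toolshift([495.7,103.2,52])[0])
draw(im,(531.9,102.7,2.25766),1.5,0,0,512,384,"pics/w5m.png")
E
```

```text
t: 11.58
position: [507.6, 85.0, 53.2]
orientation: [-1.571, 0.0, -0.884]
wrist_force: [-1.1, 2.7, 2.6]
width: -0.4
t: 11.95
position: [507.8, 84.4, 52.8]
orientation: [-1.571, 0.0, -0.885]
wrist_force: [-2.2, 2.9, 3.7]
width: -0.1
[-1.46359874  2.06430406  3.17725339] [0.88698276 0.5012476  0.41729592]
12.25 [507.86313762  84.45524003  52.82240884]
[ 1.11451755 -0.17751022  0.16913165] [-22.20917807   0.8206041    2.46238051]
```

View pics/w5m.png

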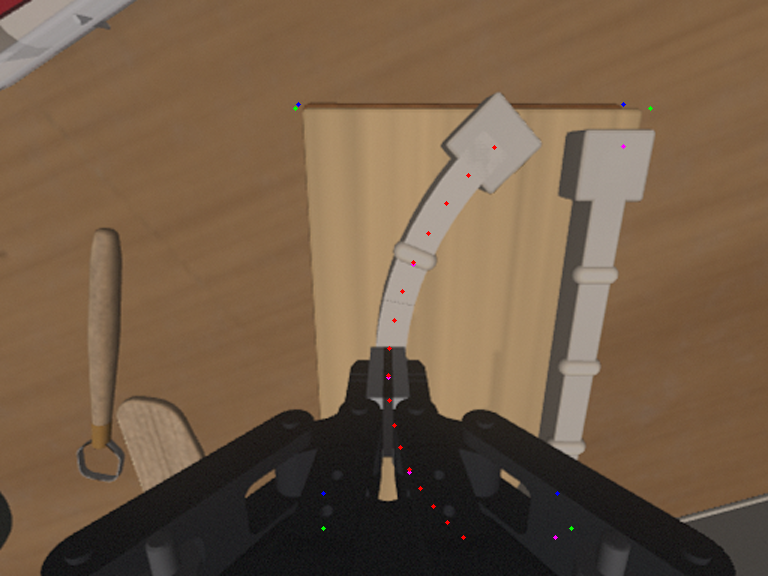

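```bash
python3 -m crank '-2 -2.5 0 0; -6 -4.5 0.2 0; -12 -4.8 0.6 0; -18 -4 1.3 0; -22 -2 2.2 0; -23.5 0.3 2.6 0; -23.5 0.5 2.6 0; -23.5 0.5 2.6 0; -23.5 0.5 2.6 0; -20 0.5 1.9 0; -16.5 0.5 1.3 0; -16.5 0.5 1.3 0'
python3 - <<'E'
from h import *
f=[]
for i in range(4): im=get_image("wrist"); f.append(observe()["wrist_force"])
print(np.mean(f,0),np.std(f,0))
s=observe();print(s["t"],s["position"])
print(toolshift([495.7,103.2,52])[0],toolshift([486.6,124.8,53])[0])
E
```

```text
t: 13.75
position: [498.8, 97.4, 52.4]
orientation: [-1.571, -0.001, -0.886]
wrist_force: [0.3, -1.9, 3.1]
width: -0.0
[ 0.63524178 -1.81722217  2.74645931] [0.24663155 0.19230667 0.46349873]
13.95 [498.54708259  97.73887112  52.347409  ]
[-6.02983305  0.34460177  1.25413872] [-28.50989963  -0.66588208   7.88705129]
```

```bash
python3 -m crank '-4 0 0.8 0; -7 0 1.4 0; -10 0 2.1 0; -14 0 3.1 0; -14 0 3.1 0; -15.5 -3.5 3.5 0; -19 -5 4.6 0; -25 -5 6.5 0; -29.5 -4 8.2 0; -29.5 -1 8.2 0; -29.5 -0.5 8.2 0; -29.5 -0.5 8.2 0'
python3 -m crank '0 0 0 0; 0 0 0 0'
python3 - <<'E'
from h import *
f=[]
for i in range(6): im=get_image("wrist"); f.append(observe()["wrist_force"])
print(np.mean(f,0),np.std(f,0))
s=observe();print(s["t"],s["position"])
print(toolshift([486.6,124.8,53])[0],toolshift([481.8,171.3,51])[0])
draw(im,(531.9,102.7,2.25766),1.5,0,0,512,384,"pics/w6m.png")
E
```

```text
t: 15.45
position: [486.1, 126.1, 52.8]
orientation: [-1.571, 0.0, -0.885]
wrist_force: [-0.7, 2.3, 3.2]
width: 0.2
t: 15.7
position: [486.1, 126.0, 52.9]
orientation: [-1.571, -0.0, -0.885]
wrist_force: [-0.9, 3.4, 2.8]
width: 0.4
[-1.18137569  2.20036957  2.94812854] [0.20662165 0.46208424 0.44655373]
16.0 [486.08899118 126.06792732  52.82591106]
[ 1.30482343 -0.17394862 -0.40774299] [-37.71722362   1.82170243  25.33302663]
```

View pics/w6m.png

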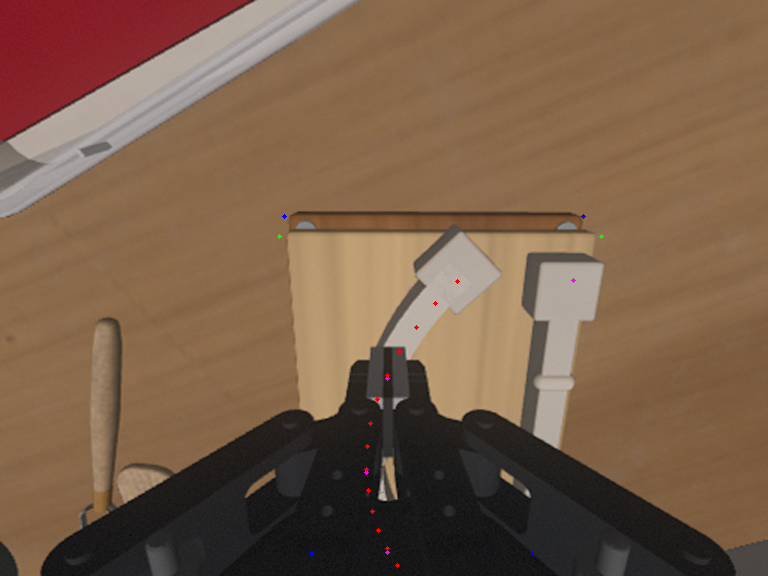

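```bash
python3 -m crank '-2 -2.5 0.8 0; -6 -4.5 2.8 0; -11 -4.8 5.4 0; -16 -4.5 8.3 0; -21 -3 11.6 0; -25 -1.5 14.6 0; -29 0 17.6 0; -33 0.5 20.6 0; -36.5 0.8 23.4 0; -39 0.8 25.4 0; -39 0.8 25.4 0; -39 0.8 25.4 0'
python3 - <<'E'
from h import *
f=[]
for i in range(6): im=get_image("wrist"); f.append(observe()["wrist_force"])
print(np.mean(f,0),np.std(f,0))
s=observe();print(s["t"],s["position"])
draw(im,(531.9,102.7,2.25766),1.5,0,0,512,384,"pics/w7m.png")
im=get_image("scene"); cv2.imwrite("pics/s7.png",cv2.resize(im["color"][120:300,180:340],None,fx=4,fy=4,interpolation=cv2.INTER_CUBIC))
E
```

```text
t: 17.5
position: [481.0, 172.7, 52.1]
orientation: [-1.57, 0.0, -0.884]
wrist_force: [-0.3, 2.2, 2.7]
width: -0.2
[0.02266609 1.87418947 2.41042524] [0.4130725  0.36231818 0.34200213]
17.8 [481.06277527 172.3975364   52.03847211]
```

View pics/w7m.png

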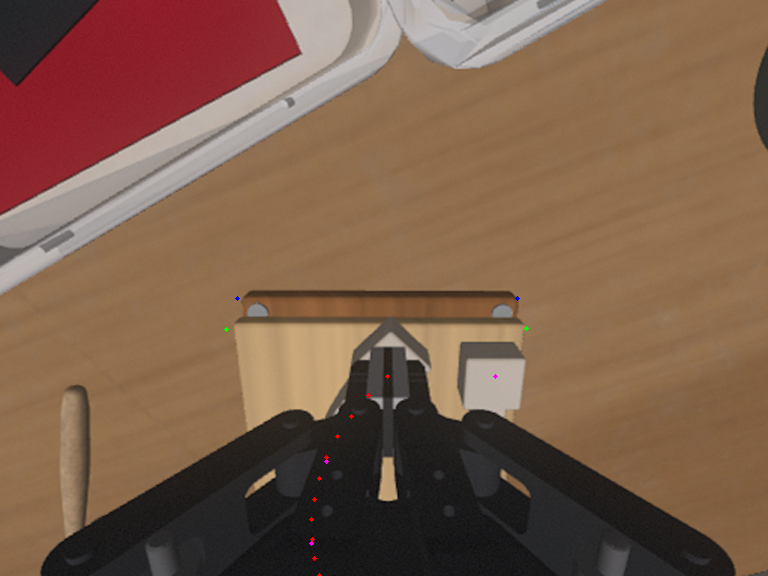

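View pics/s7.png

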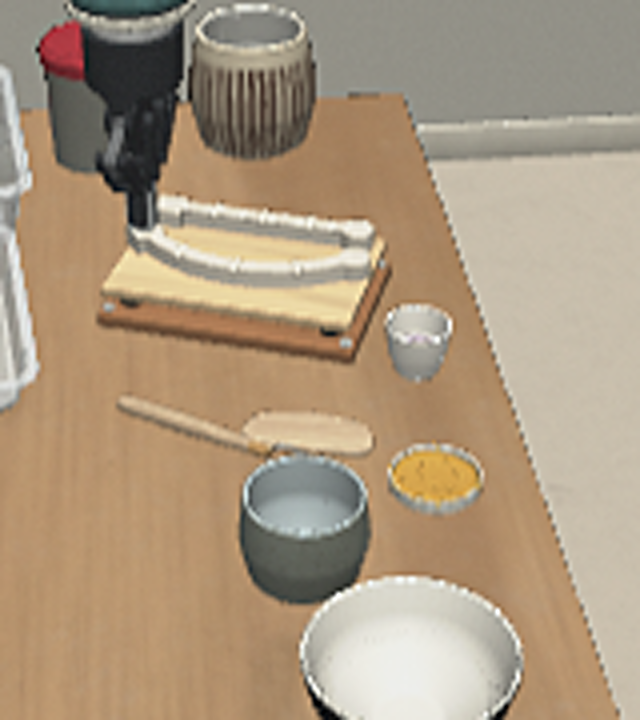

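Run:
```python
from rig import *
print(hand_in()); s=observe(); print(s["t"],s["position"],s["wrist_force"])
```

```text
the job is handed in; nothing more can be done
None
the job is handed in; nothing more can be done
```

I ran the closed fingertips along the curved rib from the round end to the square end. They touched all three beads and both spans in order. I handed in at 17.8 s with the fingertips still pressing on the square end.

- **Contact on the way:** I eased the pressure off at the edge of each bead and pressed again on top of it. The upward force was about 2.7 N on the round end, 2.9–3.2 N on the beads and 2.2–2.7 N on the spans. This fits the spring figures given, and puts the bed 3.5–5.2 mm down at each touch, well short of the 10.5 mm limit.
- **Final state:** The last check gave the TCP at (481, 172, 52) mm and about 2.4 N on the square end. That puts the bed about 4 mm down.
- **Last pictures:** The wrist view shows the tip on the square pad, clear of the straight rib. In the scene view nothing appears to have moved on the bench. I did not measure the loose things' positions.
- **Disagreements:** The wrist views put beads 2 and 3 about 2–3 mm, and the square end about 4 mm, farther along than my fitted model. I shifted the targets 1–2 mm to allow for it. The fingertip hid each bead while on it, so those contacts rest on force and height readings.

The hand-in gave no verdict.

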